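# Park the ice tray in the corner of the gallery rail

## Robot

A 6-joint arm with a two-finger parallel gripper is mounted at the origin on the work surface. World frame = base frame: x ahead of the robot, y to its left, z up, the work surface at z = 0. Lengths are in mm, angles in rad, forces in N, time in s.
With the tool pointing down it reaches from about 350 to 975 mm from the base axis. Payload 7.1 kg.
Tool frame: the origin (TCP) lies between the finger pads; the fingertips stand 19 mm ahead of it and the grasp point (between the pads) is the TCP; z points along the fingers, y is the line along which they close (so a half turn about z gives the same grasp; the last joint's range is limited). The gripper opens to 88 mm and grips with 3 to 60 N. Pads are 20 mm wide; open, the fingers measure 115 mm over their backs; the gripper's body (75 mm by 178 mm) begins 61 mm behind the grasp point.
Start: joints at [1.132, 0.423, 1.63, -0, 1.089, -0.019], TCP at [254.704, 570.728, 241.675] pointing down, gripper open.
Joint ranges: [-3, 3], [-0.9, 2.11], [0.09, 2.58], [-1.31, 4.45], [0.11, 2.69], [-2.54, 2.54]. Speed limits (rad/s): [2.39, 2.39, 3.01, 3.14, 3.14, 3.14].

## Interface

Orientations are given as a rotation vector (axis times angle).
In Python, from workcell import ctrl gives the robot as it stands.
- The arm moves only by the tool arm_command, never from a script. Its argument "series" is a list of rows, each an object with "linear": the shift along the tool's x, y, z in m, a list of three; "turn": the turn about the tool's z in rad. A call has 1 to 10 rows; each row shifts and turns the commanded pose from where the row before left it, along the tool's axes as they then stand; what a row does not reach is not made up. A row lasts 1/10 s, in which the tool goes at most 50 mm and 8.59 degrees, less where a joint would pass 70% of its speed; a pose out of reach is approached as far as the arm can. A call with a gripper value outside its range is refused whole. "jaw" is the opening, from -1 (shut) to 1 (fully open), set as the call begins (left out, the last holds). The fingers move at their own pace and stop on an object; the grip force is fixed at half the most. Time passes only in rows, so rows that do not move let the fingers close. It gives the time, the measured TCP pose, the force, the opening and the grip force at its end, in the units of the state.
- ctrl.get_obs(): the state, without advancing time (a new reading comes with each control period).
- ctrl.get_image(name): name is "side" or "top" or "wrist"; returns a dict with "frame" (400x640x3 uint8, blue, green, red), "fx", "fy", "cx", "cy" (pixels), "k1" (the pictures are not rectified: a ray, as slopes to the right and down, at radius r is drawn at 1 + k1 r^2 times it, then the intrinsics apply), "rvec" (rotation vector, rad) and "tvec" (3), from world to camera coordinates, as OpenCV has them. Camera axes: x right, y down, z forward; pixel columns grow to the right and rows downward; lengths in mm; the calibration is good to about 2 mm. A picture is of the moment at which its call begins. There is no depth.
- ctrl.close_job(): hands the job in; it is judged then, once.
The state is a dict: "t": time; "qpos": joint angles; "qvel": joint speeds; "joint_torque": joint torques, N m; "ee_pos": TCP position; "orientation": TCP orientation; "ft_force": force on the tool from outside, world axes, zero at the start; "moment": the same for the moment, N m; "width": finger opening in mm; "grasp_force": force on a finger pad.
Only numpy, scipy, OpenCV 4.12 (cv2) and the standard library are available. Lean on these libraries where they do the work, as an engineer would, in place of code of your own. Each camera call takes 0.05 s, during which the arm holds its last target. There are 200 camera calls.

## Task

Tidy away the ice tray: push its drawer fully shut and push the tray along the glass into the corner of the black iron rail, so that its back stands flush against the rail and its side against the arm that turns back from one end of the rail (not the end with the brass ball). Only push, with the fingers; never lift or tip the tray, and leave the shaker, the jigger and the muddler where they stand. Finish with the robot clear of everything.

Things in the scene. Friction and masses are not known exactly. Their poses are not given: they have to be found in the camera images.
- tray: Loose clear pale-blue acrylic ice tray, 100 mm deep (its x) by 130 mm wide (its y), 50 mm tall, about 0.6 kg with its drawer, a white strip along the top of its back edge. Origin: centre of its underside; z up, +x towards its closed back, -x towards the drawer. Slides on the glass under roughly 2 to 10 N.
- tray_drawer (a joint): How far the drawer stands out of the tray's front, m: 0 shut, up to 0.06; it starts part open. Friction about 1 N, no latch, so it shuts before the tray begins to slide.
- drawer_front (a point): Centre of the outer face of the drawer's dark blue front panel, 27 mm above the glass. The panel is flat, 130 mm wide, 46 mm tall (from 4 to 50 mm above the glass), 6 mm thick; shut, its outer face lies 56 mm in front (-x) of the tray's origin, moving with the drawer.
- tray_back_left (a point): Point on the tray's back left (+x, +y) upright edge, 50 mm behind and 65 mm left of the tray's origin, 15 mm above the glass.
- tray_back_right (a point): Point on the tray's back right (+x, -y) upright edge, 50 mm behind and 65 mm right of the tray's origin, 15 mm above the glass.
- rail: Fixed straight black iron rail on the glass, 400 mm long (its y), 12 mm thick, 30 mm tall. Origin: at glass height, in the middle of its front face (the face towards the robot and the tray); its +x points away from the tray, square to that face.
- stop: Fixed black iron arm that turns back from one end of the rail (left or right, it varies): 12 mm thick (its y, origin in the middle of the thickness, so its faces lie 6 mm either side), 30 mm tall, with its axes along the rail's. Origin: in the plane of the rail's front face, 194 mm from the rail's middle; the arm reaches 80 mm from there towards -x and ends in a round post 12 mm across and 36 mm tall, flush with its faces.
- finial: Fixed short iron post with a brass ball on top, 52 mm tall, 24 mm across, at the other end of the rail; origin in the plane of the rail's front face, 6 mm in front of the post's axis, at glass height, 194 mm from the rail's middle. Not a stop.
- shaker: Loose stainless steel cocktail shaker, 86 mm across, 207 mm tall, standing to the left of the rail; origin: centre of its underside. Not to be disturbed.
- jigger: Loose green-tinted glass jigger, 50 mm across the rim, 60 mm tall, to the left in front of the rail; origin: centre of its underside. Not to be disturbed.
- muddler: Loose bamboo muddler, 190 mm long (its x), 26 mm thick, lying to the right in front of the rail; origin: centre of its underside. Not to be disturbed.
Not all that is in view belongs to the job. Leave any green or orange look-alike of the tray alone.

How it is judged:
By the outcome, as a careful person would: the job done as asked, in the order asked, and still so for the second after the job is handed in, with the robot touching nothing.
It also fails if it takes over 45 s, if anything falls off the work surface, if the arm or the gripper's body presses on something with over 40 N, if the wrist force passes 120 N, or if a joint passes its speed limit or range.

## Working session

There is one attempt and no reset: what is moved stays moved. The work goes in short steps, Python scripts to look and compute and a tool call to move; the robot and the scene stay as the last step left them, time stands still between calls to the robot, and variables do not carry over. Pictures are saved under pics/ and viewed, at most 10 in all, crops included, and the job is handed in when it is done.

Besides the shell and the picture viewer there is one more tool, called by a JSON object that holds its "method" and its "body". arm_command: Moves the arm, as the interface text tells. Its arguments: {"type":"object","properties":{"series":{"type":"array"},"jaw":{"type":"number"}},"required":["series"]}

```bash
mkdir -p pics; cat > h.py <<'E'
import numpy as np, cv2
from workcell import ctrl
def grab(name,fn):
    d=ctrl.get_image(name); cv2.imwrite(f'pics/{fn}.png',d['frame'])
    np.save(f'pics/{fn}.npy',{k:v for k,v in d.items()},allow_pickle=True); return d
def load(fn): return np.load(f'pics/{fn}.npy',allow_pickle=True).item()
def cast(d,uv,z):
    K=np.array([[d['fx'],0,d['cx']],[0,d['fy'],d['cy']],[0,0,1.]])
    uv=np.array(uv,float).reshape(-1,1,2)
    p=cv2.undistortPoints(uv,K,np.array([d['k1'],0,0,0.])).reshape(-1,2)
    R=cv2.Rodrigues(np.array(d['rvec'],float))[0]; t=np.array(d['tvec'],float).ravel()
    c=-R.T@t; r=np.c_[p,np.ones(len(p))]@R
    s=(z-c[2])/r[:,2]; return c+s[:,None]*r
E
python3 - <<'E'
from h import *
a=grab('top','top0');b=grab('side','side0')
o=ctrl.get_obs();print(o['ee_pos'],o['orientation'],o['width'],o['ft_force'],o['t'])
for d in(a,b): print(d['fx'],d['k1'],-cv2.Rodrigues(np.array(d['rvec'],float))[0].T@np.array(d['tvec'],float).ravel())
E
```

```text
[254.52993089 570.31334067 241.00307353] [-6.54536423e-01 -3.07234791e+00  2.05313499e-03] 87.78642391549651 [-0.38579969 -1.31379734 -0.47225586] 0.1
402.9660820503878 -0.08514671642429199 [ 569.53301468   17.26457772 1027.52873334]
477.10269193650606 -0.11203168714615883 [ 107.39564209 -475.21740221  865.14679068]
```

View pics/top0.png

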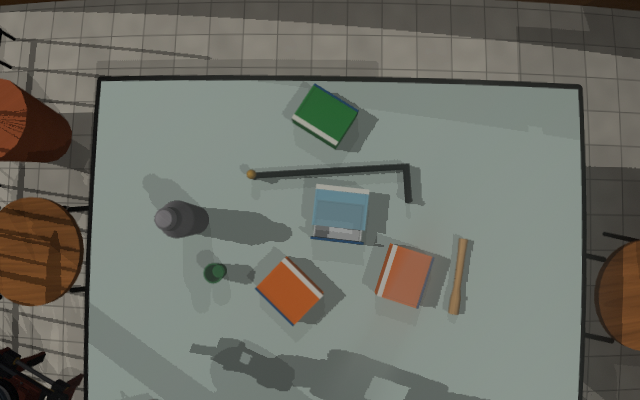

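View pics/side0.png

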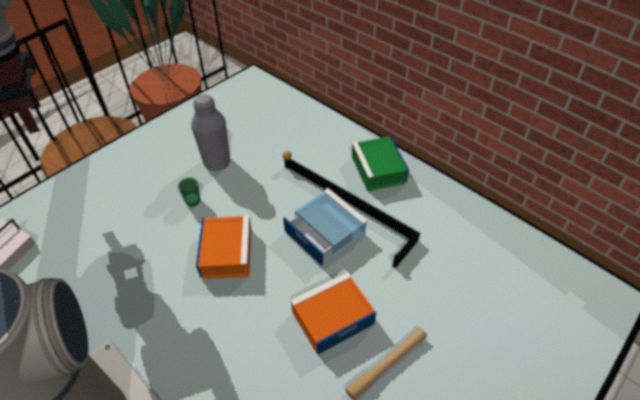

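The top picture shows the rail running from (250,175) to (408,167). The stop turns back at the right (-y) end, to (408,202), and the ball is at the left end. The tray is at (340,213) with its drawer partly open towards the robot, and an orange look-alike sits at (405,275). The side view agrees with this.

```bash
python3 - <<'E'
from h import *
d=load('top0');f=d['frame']
cv2.imwrite('pics/crop0.png',cv2.resize(f[150:330,230:450],None,fx=3.3,fy=3.3,interpolation=cv2.INTER_CUBIC))
def P(uv,z):return cast(d,uv,z)[:,:2].round(1).tolist()
def quad(m,nm,z):
    c=max(cv2.findContours(m.astype(np.uint8),0,2)[0],key=cv2.contourArea)
    r=cv2.boxPoints(cv2.minAreaRect(c));print(nm,cv2.contourArea(c),r.round(1).tolist(),P(r,z))
hsv=cv2.cvtColor(f,cv2.COLOR_BGR2HSV)
roi=np.zeros(f.shape[:2],bool);roi[155:260,240:420]=1
H,S,V=[hsv[...,i].astype(int) for i in range(3)]
quad(roi&(H>90)&(H<125)&(S>70)&(V>100),'tray',50)
quad(roi&(V>165)&(S<40),'white',50)
quad(roi&(H>100)&(H<130)&(S>90)&(V<120),'panel',50)
dark=roi&(V<70)&(S<120)
ys,xs=np.nonzero(dark&(np.arange(640)[None]>258)&(np.arange(640)[None]<398)&(np.arange(400)[:,None]<185))
# rail front/back edges: per column subpixel extents
g=cv2.cvtColor(f,cv2.COLOR_BGR2GRAY).astype(float)
for y,x in((171,300),(213,340),(190,340),(240,338),(185,407)):print((x,y),hsv[y,x],end=' ')
ds=P(np.c_[xs,ys],30);ds=np.array(ds);k=np.polyfit(ds[:,1],ds[:,0],1);print('rail mid x=%.4f y+%.1f'%tuple(k),len(ds))
ys,xs=np.nonzero(dark&(np.arange(640)[None]>398)&(np.arange(400)[:,None]>176))
ds=np.array(P(np.c_[xs,ys],30));k=np.polyfit(ds[:,0],ds[:,1],1);print('stop mid y=%.4f x+%.1f'%tuple(k),ds.min(0),ds.max(0),len(ds))
E
```

```text
tray 516.0 [[312.20001220703125, 223.5], [316.0, 189.10000610351562], [367.79998779296875, 194.89999389648438], [364.0, 229.1999969482422]] [[571.0, 57.2], [654.8, 49.9], [643.4, -76.2], [560.0, -68.4]]Traceback (most recent call last):
  File "<stdin>", line 12, in <module>
  File "<stdin>", line 6, in quad
ValueError: max() iterable argument is empty
```

View pics/crop0.png

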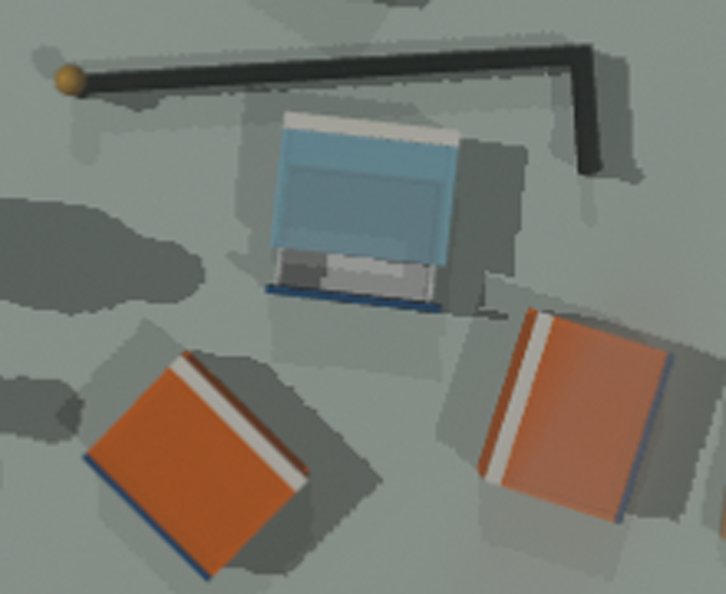

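The crop shows the tray back corners at crop px (286,112) and (460,131), and the panel's outer corners at (266,290) and (440,310). The rail's front edge runs from about (85,97) to (572,68). The stop's inner edge is at x≈572–582 and its end is at about (590,174).

```bash
python3 - <<'E'
from h import *
d=load('top0');f=d['frame']
def P(uv,z):return cast(d,uv,z)[:,:2]
hsv=cv2.cvtColor(f,cv2.COLOR_BGR2HSV).astype(int);H,S,V=[hsv[...,i] for i in range(3)]
X=np.arange(640)[None];Y=np.arange(400)[:,None]
for y,x in((171,300),(213,340),(187,340),(241,338),(185,407),(200,250)):print((x,y),hsv[y,x],end=' ')
c=lambda *p:(np.array(p,float)+.5)/3.3-.5+[230,150]
b=P(c((286,112),(460,131)),50);w=P(c((286,130),(460,149)),50);p=P(c((266,290),(440,310)),50)
print('\nback',b,'\npanel',p)
u=(b[0]-b[1]);print('yaw back',np.degrees(np.arctan2(-u[0],u[1])),'len',np.hypot(*u)); u=p[0]-p[1];print('yaw panel',np.degrees(np.arctan2(-u[0],u[1])),np.hypot(*u))
dark=(V<60)
ys,xs=np.nonzero(dark&(X>262)&(X<398)&(Y>160)&(Y<182));q=P(np.c_[xs,ys],30);k=np.polyfit(q[:,1],q[:,0],1);print('rail mid',k,'yaw',np.degrees(-np.arctan(k[0])),len(q),len(q)/136)
ys,xs=np.nonzero(dark&(X>398)&(X<416)&(Y>174)&(Y<206));q=P(np.c_[xs,ys],30);k2=np.polyfit(q[:,0],q[:,1],1);print('stop mid',k2,q.min(0),q.max(0),len(q)/28)
# rail frame
R=np.radians(0)
th=-np.arctan(k[0]);ex=np.array([np.cos(th),np.sin(th)]);ey=np.array([-ex[1],ex[0]])
# corner: intersection rail mid & stop mid
A=np.array([[1,-k[0]],[-k2[0],1]]);I=np.linalg.solve(A,[k[1],k2[1]])
O=I-6*ex+194*ey;print('rail yaw',np.degrees(th),'corner',I,'rail origin',O)
ball=P(c((70,80)),45);print('ball',(ball-O)@np.c_[ex,ey])
cor=O-188*ey;print('inner corner',cor,'goal tray origin',cor-50*ex+65*ey)
for n,v in(('back',b),('panel',p)):print(n,((v-cor)@np.c_[ex,ey]).round(1).tolist())
E
```

```text
(300, 171) [75 23 44] (340, 213) [ 96  63 125] (340, 187) [ 30  13 160] (338, 241) [105 146  96] (407, 185) [68 22 46] (250, 200) [ 69  18 143] 
back [[668.29094616  49.45355118]
 [656.94055042 -79.05104044]] 
panel [[536.89725977  61.06806443]
 [525.24862954 -66.66303284]]
yaw back -5.047651822155503 len 129.00488964107458
yaw panel -5.210761375196147 128.26115465702958
rail mid [-7.93862584e-02  7.04476545e+02] yaw 4.538978378837748 753 5.536764705882353
stop mid [ 6.99844369e-02 -2.22103294e+02] [ 629.2976673  -185.51614444] [ 696.72068185 -167.45391264] 6.25
rail yaw 4.538978378837748 corner [ 718.11876803 -171.84615641] rail origin [696.78495307  21.07058299]
ball [[  7.96554254 190.76742329]]
inner corner [ 711.66276198 -166.33979773] goal tray origin [ 656.67565232 -105.50051954]
back [[-26.2, 218.5], [-47.6, 91.3]]
panel [[-156.2, 240.5], [-177.9, 114.1]]
```

{"method": "arm_command", "body": {"series": [{"linear": [0, 0, 0], "turn": -0.11}, {"linear": [0, 0, 0], "turn": -0.11}, {"linear": [0, 0, 0], "turn": -0.11}, {"linear": [-0.018, -0.034, 0], "turn": 0}, {"linear": [-0.018, -0.034, 0], "turn": 0}, {"linear": [-0.018, -0.034, 0], "turn": 0}, {"linear": [-0.018, -0.034, 0], "turn": 0}, {"linear": [-0.018, -0.034, 0], "turn": 0}, {"linear": [-0.018, -0.034, 0], "turn": 0}, {"linear": [-0.018, -0.034, 0], "turn": 0}], "jaw": 1}}

```text
t: 1.1
ee_pos: [359.0, 320.8, 241.5]
orientation: [-0.141, -3.138, 0.0]
ft_force: [0.2, 0.0, -0.1]
width: 87.7
grasp_force: 0.0
```

{"method": "arm_command", "body": {"series": [{"linear": [-0.018, -0.034, 0], "turn": 0}, {"linear": [-0.018, -0.034, 0], "turn": 0}, {"linear": [-0.018, -0.034, 0], "turn": 0}, {"linear": [-0.018, -0.034, 0], "turn": 0}, {"linear": [-0.018, -0.034, 0], "turn": 0}, {"linear": [-0.018, -0.034, 0], "turn": 0}, {"linear": [-0.018, -0.034, 0], "turn": 0}, {"linear": [-0.018, -0.034, 0], "turn": 0}, {"linear": [-0.016, -0.034, 0], "turn": 0}, {"linear": [0, 0, 0], "turn": 0}]}}

```text
t: 2.1
ee_pos: [492.0, 0.0, 241.6]
orientation: [0.147, 3.137, -0.001]
ft_force: [0.7, 0.4, 0.3]
width: 87.9
grasp_force: 0.0
```

```bash
cat >> h.py <<'E'
from scipy.spatial.transform import Rotation as Ro
def st(xyz=None):
    o=ctrl.get_obs();R=Ro.from_rotvec(o['orientation']).as_matrix()
    print('t',round(o['t'],2),'pos',np.round(o['ee_pos'],1),'tool y ang',round(np.degrees(np.arctan2(R[1,1],R[0,1])),2),'F',np.round(o['ft_force'],1),'w',round(o['width'],1),'q6',round(o['qpos'][5],2))
    if xyz is not None: print('shift tool mm',(R.T@(np.array(xyz)-o['ee_pos'])).round(1))
E
python3 -c "
from h import *
st([491,.6,32])"
```

```text
t 2.1 pos [492.    0.  241.6] tool y ang 84.64 F [0.7 0.4 0.3] w 87.9 q6 -1.5
shift tool mm [  1.2   0.6 209.6]
```

{"method": "arm_command", "body": {"series": [{"linear": [0, 0, 0.04], "turn": 0}, {"linear": [0, 0, 0.04], "turn": 0}, {"linear": [0, 0, 0.04], "turn": 0}, {"linear": [0, 0, 0.04], "turn": 0}, {"linear": [0, 0, 0.03], "turn": 0}, {"linear": [0, 0, 0.018], "turn": 0}, {"linear": [0, 0, 0], "turn": 0}]}}

```text
t: 2.8
ee_pos: [488.5, 3.9, 31.4]
orientation: [-0.14, -3.133, 0.0]
ft_force: [0.6, -1.1, 0.4]
width: 88.1
grasp_force: 0.0
```

{"method": "arm_command", "body": {"series": [{"linear": [-0.01, 0, 0], "turn": 0}, {"linear": [-0.01, 0, 0], "turn": 0}, {"linear": [-0.005, 0, 0], "turn": 0}, {"linear": [-0.005, 0, 0], "turn": 0}, {"linear": [-0.005, 0, 0], "turn": 0}, {"linear": [-0.005, 0, 0], "turn": 0}, {"linear": [-0.005, 0, 0], "turn": 0}, {"linear": [-0.005, 0, 0], "turn": 0}]}}

```text
t: 3.6
ee_pos: [540.9, -1.3, 33.7]
orientation: [-0.141, -3.138, 0.0]
ft_force: [-0.7, -0.4, 0.5]
width: 87.8
grasp_force: 0.5
```

{"method": "arm_command", "body": {"series": [{"linear": [-0.003, 0, 0], "turn": 0}, {"linear": [-0.003, 0, 0], "turn": 0}, {"linear": [-0.003, 0, 0], "turn": 0}]}}

```text
t: 3.9
ee_pos: [547.0, -1.8, 33.3]
orientation: [-0.141, -3.133, -0.0]
ft_force: [-13.5, 2.1, 11.8]
width: 87.8
grasp_force: 7.1
```

{"method": "arm_command", "body": {"series": [{"linear": [-0.003, 0, 0], "turn": -0.034}, {"linear": [-0.003, 0, 0], "turn": -0.034}, {"linear": [-0.003, 0, 0], "turn": -0.034}, {"linear": [-0.003, 0, 0], "turn": -0.034}, {"linear": [-0.003, 0, 0], "turn": -0.034}, {"linear": [-0.003, 0, 0], "turn": 0}, {"linear": [-0.003, 0, 0], "turn": 0}]}}

```text
t: 4.6
ee_pos: [568.2, -2.4, 33.2]
orientation: [0.124, -3.134, 0.0]
ft_force: [-7.7, -3.8, 3.4]
width: 87.6
grasp_force: 3.8
```

```bash
python3 - <<'E'
from h import *
st()
d=grab('top','top1');s=grab('side','side1')
a=cv2.resize(d['frame'][150:270,230:430],None,fx=3.3,fy=3.3,interpolation=cv2.INTER_CUBIC)
cv2.imwrite('pics/crop1.png',a)
E
```

```text
t 4.6 pos [568.2  -2.4  33.2] tool y ang 94.54 F [-7.7 -3.8  3.4] w 87.6 q6 -1.67
```

View pics/crop1.png

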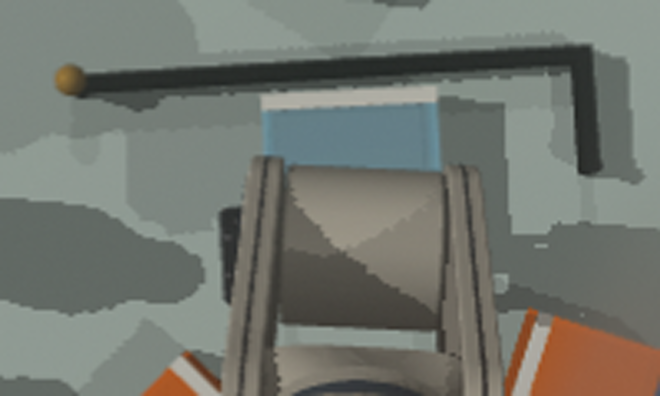

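The crop shows the tray back from (261,96) to (437,87), now parallel to the rail and a little short of it.

```bash
python3 - <<'E'
from h import *
d=load('top1')
c=lambda *p:(np.array(p,float)+.5)/3.3-.5+[230,150]
th=np.radians(4.54);ex=np.array([np.cos(th),np.sin(th)]);ey=np.array([-ex[1],ex[0]]);cor=np.array([711.7,-166.3])
b=cast(d,c((261,96),(437,87)),50)[:,:2];print(b,((b-cor)@np.c_[ex,ey]).round(1))
f=cast(d,c((85,95),(560,67)),30)[:,:2];print('rail front',((f-cor)@np.c_[ex,ey]).round(1))
m=b.mean(0)-53*ex; L=m+65*ey; print('tray left face mid',L, 'tcp start',L+50*ey)
E
```

```text
[[679.79398922  68.22433545]
 [689.16250367 -61.58541697]] [[-13.2 236.3]
 [-14.2 106.2]]
rail front [[ -2.1 370.6]
 [ -2.   10.8]]
tray left face mid [626.49946505  63.92029181] tcp start [622.54171224 113.76340761]
```

{"method": "arm_command", "body": {"series": [{"linear": [0.02, 0, 0], "turn": 0}, {"linear": [0.02, 0, 0], "turn": 0}, {"linear": [0, 0, -0.04], "turn": 0}, {"linear": [0, 0, -0.04], "turn": 0}, {"linear": [0, 0, -0.04], "turn": 0}, {"linear": [0, 0, -0.02], "turn": 0}]}}

```text
t: 5.3
ee_pos: [532.2, -5.1, 177.0]
orientation: [-0.126, 3.134, -0.001]
ft_force: [0.8, -0.0, 0.5]
width: 87.5
grasp_force: 0.0
```

{"method": "arm_command", "body": {"series": [{"linear": [0, 0, 0], "turn": 0.14}, {"linear": [0, 0, 0], "turn": 0.14}, {"linear": [0, 0, 0], "turn": 0.14}, {"linear": [0, 0, 0], "turn": 0.14}, {"linear": [0, 0, 0], "turn": 0.14}, {"linear": [0, 0, 0], "turn": 0.14}, {"linear": [0, 0, 0], "turn": 0.14}, {"linear": [0, 0, 0], "turn": 0.14}, {"linear": [0, 0, 0], "turn": 0.14}, {"linear": [0, 0, 0], "turn": 0.14}], "jaw": 0.25}}

```text
t: 6.3
ee_pos: [530.8, -5.1, 173.7]
orientation: [1.933, 2.476, 0.0]
ft_force: [0.0, -0.2, 0.3]
width: 55.3
grasp_force: 0.0
```

{"method": "arm_command", "body": {"series": [{"linear": [0, 0, 0], "turn": 0.1}, {"linear": [0, 0, 0], "turn": 0.07}, {"linear": [0, 0, 0], "turn": 0}]}}

```text
t: 6.6
ee_pos: [530.8, -5.1, 173.7]
orientation: [2.13, 2.309, 0.0]
ft_force: [0.5, 0.5, 0.4]
width: 54.9
grasp_force: 0.0
```

```bash
python3 -c "
from h import *
st([622.5,113.8,32])"
```

```text
t 6.6 pos [530.8  -5.1 173.7] tool y ang 4.6 F [0.5 0.5 0.4] w 54.9 q6 -0.11
shift tool mm [111.2 100.9 141.7]
```

{"method": "arm_command", "body": {"series": [{"linear": [0.028, 0.025, 0], "turn": 0}, {"linear": [0.028, 0.025, 0], "turn": 0}, {"linear": [0.028, 0.025, 0], "turn": 0}, {"linear": [0.027, 0.026, 0], "turn": 0}, {"linear": [0, 0, 0], "turn": 0}, {"linear": [0, 0, 0.04], "turn": 0}, {"linear": [0, 0, 0.04], "turn": 0}, {"linear": [0, 0, 0.04], "turn": 0}, {"linear": [0, 0, 0.02], "turn": 0}, {"linear": [0, 0, 0], "turn": 0}]}}

```text
t: 7.6
ee_pos: [619.4, 112.8, 30.4]
orientation: [-2.126, -2.308, 0.008]
ft_force: [-1.1, -1.2, 0.1]
width: 54.8
grasp_force: 0.0
```

```bash
python3 -c "
from h import *
st([626.5-.0785*-10,63.9+.9965*10,32])"
```

```text
t 7.6 pos [619.4 112.8  30.4] tool y ang 4.71 F [-1.1 -1.2  0.1] w 54.8 q6 0.08
shift tool mm [-39.4   4.7  -1.7]
```

{"method": "arm_command", "body": {"series": [{"linear": [-0.012, 0.002, 0], "turn": 0}, {"linear": [-0.012, 0.001, 0], "turn": 0}, {"linear": [-0.008, 0, 0], "turn": 0}, {"linear": [-0.005, 0, 0], "turn": 0}, {"linear": [-0.005, 0, 0], "turn": 0}, {"linear": [-0.006, 0, 0], "turn": 0}, {"linear": [-0.006, 0, 0], "turn": 0}, {"linear": [-0.006, 0, 0], "turn": 0}, {"linear": [-0.006, 0, 0], "turn": 0}, {"linear": [-0.006, 0, 0], "turn": 0}]}}

```text
t: 8.6
ee_pos: [631.9, 43.3, 34.9]
orientation: [2.13, 2.309, 0.004]
ft_force: [-0.5, 8.0, 4.0]
width: 54.9
grasp_force: 4.2
```

{"method": "arm_command", "body": {"series": [{"linear": [-0.006, 0, 0], "turn": 0}, {"linear": [-0.006, 0, 0], "turn": 0}, {"linear": [-0.006, 0, 0], "turn": 0}, {"linear": [-0.006, 0, 0], "turn": 0}, {"linear": [-0.006, 0, 0], "turn": 0}, {"linear": [-0.006, 0, 0], "turn": 0}, {"linear": [-0.006, 0, 0], "turn": 0}, {"linear": [-0.006, 0, 0], "turn": 0}, {"linear": [-0.006, 0, 0], "turn": 0}]}}

```text
t: 9.5
ee_pos: [636.2, -10.4, 34.9]
orientation: [2.129, 2.31, 0.004]
ft_force: [-0.3, 9.6, 5.6]
width: 55.4
grasp_force: 4.5
```

```bash
python3 - <<'E'
from h import *
st()
d=grab('top','top2')
cv2.imwrite('pics/crop2.png',cv2.resize(d['frame'][150:270,230:430],None,fx=3.3,fy=3.3,interpolation=cv2.INTER_CUBIC))
E
```

```text
t 9.5 pos [636.2 -10.4  34.9] tool y ang 4.65 F [-0.3  9.6  5.6] w 55.4 q6 -0.12
```

View pics/crop2.png

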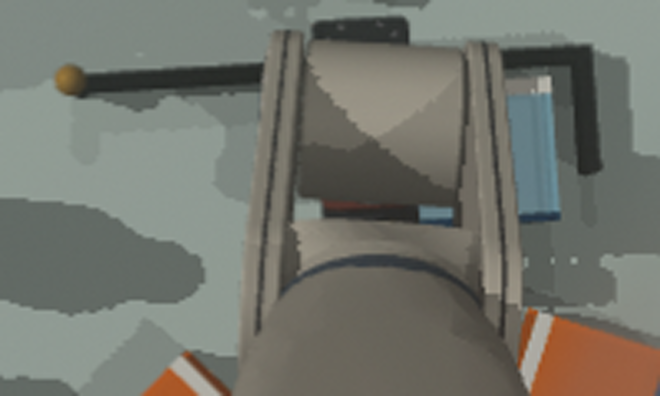

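The back right corner is at crop (551,77) and the panel's right end at (560,218). The tray is parallel to the stop, about 21 mm short by the arm's pose, and the drawer is shut.

{"method": "arm_command", "body": {"series": [{"linear": [-0.005, 0, 0], "turn": 0}, {"linear": [-0.005, 0, 0], "turn": 0}, {"linear": [-0.004, 0, 0], "turn": 0}, {"linear": [-0.003, 0, 0], "turn": 0}, {"linear": [-0.002, 0, 0], "turn": 0}]}}

```text
t: 10.05
ee_pos: [637.7, -29.4, 34.9]
orientation: [2.13, 2.309, 0.004]
ft_force: [-1.1, 9.2, 5.2]
width: 54.9
grasp_force: 4.5
```

{"method": "arm_command", "body": {"series": [{"linear": [-0.0015, 0, 0], "turn": 0}, {"linear": [-0.0015, 0, 0], "turn": 0}]}}

```text
t: 10.25
ee_pos: [637.9, -32.2, 34.9]
orientation: [2.13, 2.309, 0.004]
ft_force: [-0.4, 9.3, 4.9]
width: 55.1
grasp_force: 4.5
```

{"method": "arm_command", "body": {"series": [{"linear": [-0.0015, 0, 0], "turn": 0}, {"linear": [-0.0015, 0, 0], "turn": 0}]}}

```text
t: 10.45
ee_pos: [638.1, -35.0, 34.9]
orientation: [-2.13, -2.309, -0.004]
ft_force: [-1.2, 18.4, 7.0]
width: 54.3
grasp_force: 9.9
```

{"method": "arm_command", "body": {"series": [{"linear": [-0.0015, 0, 0], "turn": 0}]}}

```text
t: 10.55
ee_pos: [638.1, -35.1, 34.9]
orientation: [-2.129, -2.307, -0.006]
ft_force: [-0.9, 24.4, 6.9]
width: 54.8
grasp_force: 12.1
```

```bash
python3 - <<'E'
from h import *
d=load('top0')
c=lambda *p:(np.array(p,float)+.5)/3.3-.5+[230,150]
print(cast(d,c((530,310),(672,354),(483,475)),50).round(0))
E
```

```text
[[ 527. -133.   50.]
 [ 497. -237.   50.]
 [ 406. -100.   50.]]
```

{"method": "arm_command", "body": {"series": [{"linear": [0.006, 0, 0], "turn": 0}, {"linear": [0.02, 0, 0], "turn": 0}, {"linear": [0, 0, -0.04], "turn": 0}, {"linear": [0, 0, -0.04], "turn": 0}, {"linear": [0, 0, -0.04], "turn": 0}, {"linear": [0, 0, -0.02], "turn": 0}, {"linear": [0, 0, 0], "turn": -0.14}, {"linear": [0, 0, 0], "turn": -0.14}, {"linear": [0, 0, 0], "turn": -0.14}, {"linear": [0, 0, 0], "turn": -0.14}]}}

```text
t: 11.55
ee_pos: [635.5, -12.4, 174.2]
orientation: [1.4, 2.812, 0.0]
ft_force: [0.8, 0.3, 0.4]
width: 54.8
grasp_force: 0.0
```

{"method": "arm_command", "body": {"series": [{"linear": [0, 0, 0], "turn": -0.14}, {"linear": [0, 0, 0], "turn": -0.14}, {"linear": [0, 0, 0], "turn": -0.14}, {"linear": [0, 0, 0], "turn": -0.14}, {"linear": [0, 0, 0], "turn": -0.14}, {"linear": [0, 0, 0], "turn": -0.14}, {"linear": [0, 0, 0], "turn": -0.1}, {"linear": [0, 0, 0], "turn": -0.07}, {"linear": [0, 0, 0], "turn": 0}]}}

```text
t: 12.45
ee_pos: [635.5, -12.4, 174.0]
orientation: [-0.127, 3.139, -0.0]
ft_force: [-0.8, -0.0, -0.5]
width: 54.8
grasp_force: 0.0
```

```bash
python3 -c "
from h import *
st([566,-116,32])"
```

```text
t 12.45 pos [635.5 -12.4 174. ] tool y ang 94.62 F [-0.8 -0.  -0.5] w 54.8 q6 -1.69
shift tool mm [ 77.6 -97.7 142. ]
```

{"method": "arm_command", "body": {"series": [{"linear": [0.03, -0.03, 0], "turn": 0}, {"linear": [0.03, -0.03, 0], "turn": 0}, {"linear": [0.018, -0.03, 0], "turn": 0}, {"linear": [0, -0.008, 0], "turn": 0}, {"linear": [0, 0, 0], "turn": 0}, {"linear": [0, 0, 0.03], "turn": 0}, {"linear": [0, 0, 0.02], "turn": 0}, {"linear": [0, 0, 0], "turn": 0}]}}

```text
t: 13.25
ee_pos: [564.7, -114.6, 121.3]
orientation: [0.126, -3.135, -0.002]
ft_force: [0.1, -0.2, -0.3]
width: 55.1
grasp_force: 0.0
```

```bash
python3 - <<'E'
from h import *
st([566,-116,32])
d=grab('wrist','w3')
E
```

```text
t 13.25 pos [ 564.7 -114.6  121.3] tool y ang 94.6 F [ 0.1 -0.2 -0.3] w 55.1 q6 -1.87
shift tool mm [-1.6 -1.6 89.3]
```

View pics/w3.png

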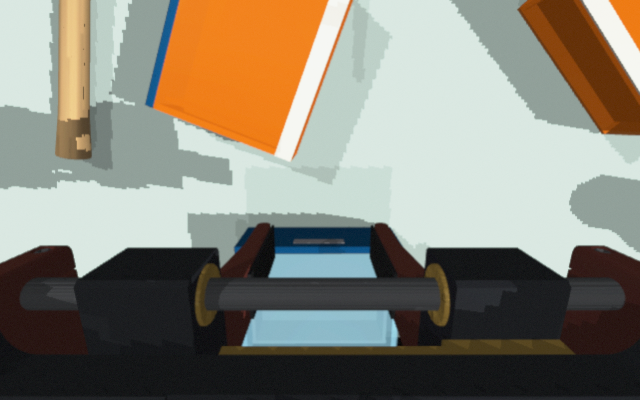

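The wrist view shows the panel's outer top edge on about row 228, from (245,228) to about (373,228), with the fingertips above it. I'll check the clearance before going down.

```bash
python3 - <<'E'
from h import *
d=load('w3')
print(cast(d,[(246,228),(370,228)],50).round(1)); print(cast(d,[(288,158)],50).round(1))
E
```

```text
[[ 579.2 -172.6   50. ]
 [ 571.8  -80.3   50. ]]
[[ 524.5 -144.1   50. ]]
```

```bash
python3 - <<'E'
from h import *
d=load('w3')
print(cast(d,[(235,250),(375,252)],50).round(1),cast(d,[(246,228),(370,228)],4).round(1)); 
E
```

```text
[[ 597.6 -180.6   50. ]
 [ 590.7  -74.2   50. ]] [[ 596.6 -183.5    4. ]
 [ 587.5  -71.2    4. ]]
```

The face's two edges agree: the panel is at x≈592, so the fingers clear it by about 15 mm. I'll descend and push.

{"method": "arm_command", "body": {"series": [{"linear": [0, 0, 0.03], "turn": 0}, {"linear": [0, 0, 0.025], "turn": 0}, {"linear": [0, 0, 0.02], "turn": 0}, {"linear": [0, 0, 0.012], "turn": 0}, {"linear": [0, 0, 0], "turn": 0}, {"linear": [-0.006, 0, 0], "turn": 0}, {"linear": [-0.005, 0, 0], "turn": 0}, {"linear": [-0.004, 0, 0], "turn": 0}, {"linear": [-0.003, 0, 0], "turn": 0}, {"linear": [-0.003, 0, 0], "turn": 0}]}}

```text
t: 14.3
ee_pos: [583.6, -114.3, 37.4]
orientation: [0.126, -3.132, -0.001]
ft_force: [-14.4, -1.6, 11.9]
width: 55.0
grasp_force: 6.9
```

{"method": "arm_command", "body": {"series": [{"linear": [-0.003, 0, 0], "turn": 0}, {"linear": [-0.002, 0, 0], "turn": 0}, {"linear": [-0.002, 0, 0], "turn": 0}]}}

```text
t: 14.6
ee_pos: [590.7, -113.7, 37.4]
orientation: [0.126, -3.133, -0.001]
ft_force: [-13.2, -1.3, 11.2]
width: 55.0
grasp_force: 6.7
```

{"method": "arm_command", "body": {"series": [{"linear": [-0.0015, 0, 0], "turn": 0}, {"linear": [-0.0015, 0, 0], "turn": 0}]}}

```text
t: 14.8
ee_pos: [592.6, -113.5, 37.4]
orientation: [0.126, -3.13, -0.002]
ft_force: [-19.9, -3.4, 17.8]
width: 54.9
grasp_force: 10.2
```

{"method": "arm_command", "body": {"series": [{"linear": [-0.0015, 0, 0], "turn": 0}, {"linear": [-0.001, 0, 0], "turn": 0}]}}

```text
t: 15.0
ee_pos: [592.6, -113.4, 37.3]
orientation: [0.126, -3.125, -0.002]
ft_force: [-26.9, -3.7, 22.1]
width: 54.9
grasp_force: 13.5
```

The force is rising with no motion, so the tray is against the rail. I'll back off, lift and check.

{"method": "arm_command", "body": {"series": [{"linear": [0.004, 0, 0], "turn": 0}, {"linear": [0.014, 0, 0], "turn": 0}, {"linear": [0, 0, -0.04], "turn": 0}, {"linear": [0, 0, -0.04], "turn": 0}, {"linear": [0, 0, -0.04], "turn": 0}, {"linear": [0, 0.03, -0.02], "turn": 0}, {"linear": [0.02, 0.04, 0], "turn": 0}, {"linear": [0.02, 0.04, 0], "turn": 0}, {"linear": [0.02, 0.04, 0], "turn": 0}, {"linear": [0.02, 0.04, 0], "turn": 0}]}}

```text
t: 16.0
ee_pos: [486.0, 69.6, 177.9]
orientation: [-0.125, 3.137, 0.0]
ft_force: [0.4, 0.2, 0.5]
width: 55.0
grasp_force: 0.0
```

{"method": "arm_command", "body": {"series": [{"linear": [0.02, 0.04, 0], "turn": 0}, {"linear": [0.02, 0.04, 0], "turn": 0}, {"linear": [0.02, 0.04, 0], "turn": 0}, {"linear": [0, 0.04, 0], "turn": 0}, {"linear": [0, 0.04, 0], "turn": 0}, {"linear": [0, 0, 0], "turn": 0}]}}

```text
t: 16.6
ee_pos: [411.1, 267.3, 178.2]
orientation: [-0.132, 3.135, 0.004]
ft_force: [0.2, -0.4, 0.6]
width: 54.5
grasp_force: 0.0
```

```bash
python3 - <<'E'
from h import *
st()
d=grab('top','top4');s=grab('side','side4')
a=cv2.resize(d['frame'][155:235,325:425],None,fx=7,fy=7,interpolation=cv2.INTER_CUBIC)
cv2.imwrite('pics/crop4.png',a)
cv2.imwrite('pics/crop4s.png',cv2.resize(s['frame'][170:300,280:440],None,fx=4.5,fy=4.5,interpolation=cv2.INTER_CUBIC))
E
```

```text
t 16.6 pos [411.1 267.3 178.2] tool y ang 94.82 F [ 0.2 -0.4  0.6] w 54.5 q6 -1.1
```

View pics/crop4.png

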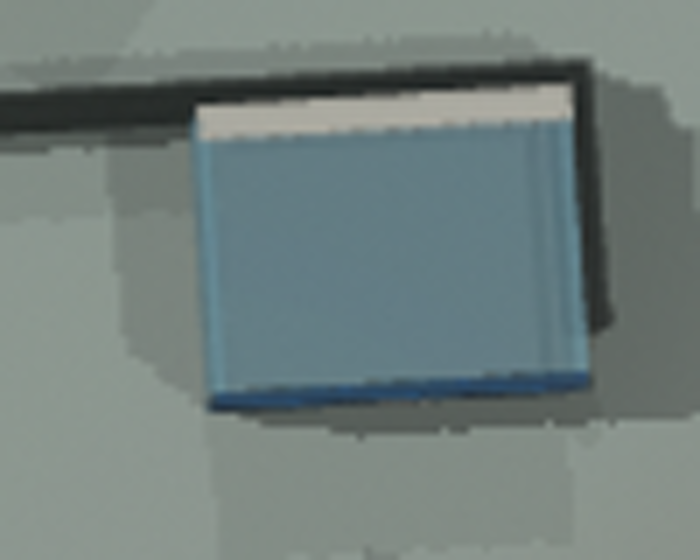

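View pics/crop4s.png

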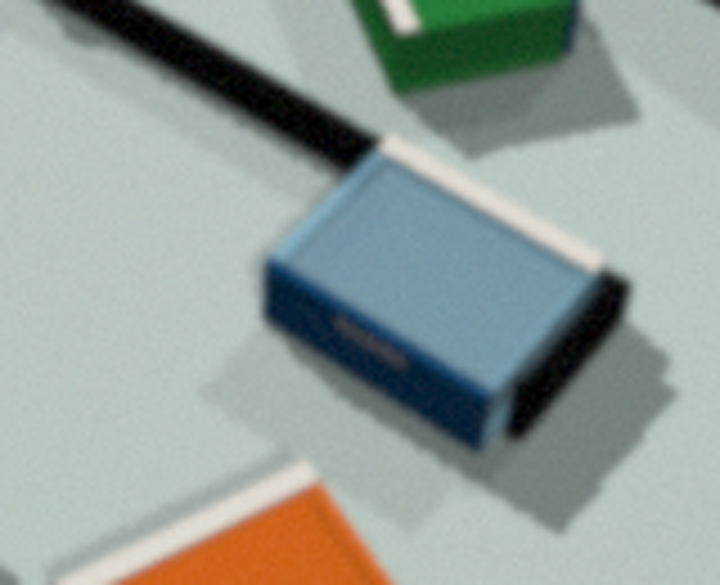

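The crops show the tray in the corner: its white strip runs along the rail, its right side (572,85)–(590,385) lies along the stop, and the drawer panel is shut. I'll check the gaps with numbers.

```bash
python3 - <<'E'
from h import *
d=load('top4')
c=lambda *p:(np.array(p,float)+.5)/7-.5+[325,155]
t=cast(d,c((572,85),(590,385),(194,105),(210,408)),50)[:,:2]
s=cast(d,c((591,62),(613,322)),30)[:,:2]   # stop outer top edge
r=cast(d,c((0,95),(590,60)),30)[:,:2]      # rail rear top edge
ang=lambda v:np.degrees(np.arctan2(v[1],v[0]))
print('tray side yaw',ang(t[0]-t[1]),ang(t[2]-t[3]),'back yaw',ang(t[2]-t[0])-90,'stop',ang(s[0]-s[1]),'rail',ang(r[0]-r[1])-90)
th=np.radians(4.5);ex=np.array([np.cos(th),np.sin(th)]);ey=np.array([-ex[1],ex[0]])
print('tray y',(t@ey).round(1),'stop outer+12',(s@ey+12).round(1),'tray x',(t@ex).round(1),'rail back-12',(r@ex-12).round(1))
o=np.array([638.1,-35.1]);print('felt left face y',o@ey-10,'felt back x',np.array([592.6,-113.4])@ex+116)
# others moved?
a=load('top0')['frame'].astype(int);b=d['frame'].astype(int)
for n,(x0,y0,x1,y1) in dict(shaker=(150,195,212,242),jig=(198,255,232,290),mud=(440,230,480,320)).items(): print(n,np.abs(a-b)[y0:y1,x0:x1].mean().round(1))
E
```

```text
tray side yaw 3.9948132450610205 4.043720737471711 back yaw 4.300931772416931 stop 5.336656738537329 rail 4.6460002551649495
tray y [-224.7 -223.8  -92.6  -91.8] stop outer+12 [-224.1 -225.4] tray x [698.9 594.1 699.4 593.7] rail back-12 [697.6 698.1]
felt left face y -95.05654739797065 felt back x 697.875950514714
shaker 5.6
jig 11.6
mud 13.6
```

By vision it is flush to within a millimetre. I'll make one gentle side nudge to confirm contact with the stop by feel.

{"method": "arm_command", "body": {"series": [{"linear": [-0.02, -0.02, 0], "turn": 0.14}, {"linear": [0, 0, 0], "turn": 0.14}, {"linear": [0, 0, 0], "turn": 0.14}, {"linear": [0, 0, 0], "turn": 0.14}, {"linear": [0, 0, 0], "turn": 0.14}, {"linear": [0, 0, 0], "turn": 0.14}, {"linear": [0, 0, 0], "turn": 0.14}, {"linear": [0, 0, 0], "turn": 0.14}, {"linear": [0, 0, 0], "turn": 0.14}, {"linear": [0, 0, 0], "turn": 0.14}]}}

```text
t: 17.7
ee_pos: [432.1, 243.0, 177.0]
orientation: [1.935, 2.474, 0.0]
ft_force: [0.3, -0.5, 0.2]
width: 55.0
grasp_force: 0.0
```

{"method": "arm_command", "body": {"series": [{"linear": [0, 0, 0], "turn": 0.1}, {"linear": [0, 0, 0], "turn": 0.07}, {"linear": [0, 0, 0], "turn": 0}]}}

```text
t: 18.0
ee_pos: [432.1, 243.2, 177.0]
orientation: [2.132, 2.307, 0.0]
ft_force: [0.3, 0.1, -0.5]
width: 55.0
grasp_force: 0.0
```

```bash
python3 -c "
from h import *
st([650.7,-9,36])"
```

```text
t 18.0 pos [432.1 243.2 177. ] tool y ang 4.51 F [ 0.3  0.1 -0.5] w 55.0 q6 0.41
shift tool mm [-268.6  198.   141.1]
```

{"method": "arm_command", "body": {"series": [{"linear": [-0.034, 0.025, 0], "turn": 0}, {"linear": [-0.034, 0.025, 0], "turn": 0}, {"linear": [-0.034, 0.025, 0], "turn": 0}, {"linear": [-0.034, 0.025, 0], "turn": 0}, {"linear": [-0.034, 0.025, 0], "turn": 0}, {"linear": [-0.034, 0.025, 0], "turn": 0}, {"linear": [-0.034, 0.025, 0], "turn": 0}, {"linear": [-0.03, 0.023, 0], "turn": 0}, {"linear": [0, 0, 0], "turn": 0}]}}

```text
t: 18.9
ee_pos: [653.5, -11.3, 177.0]
orientation: [2.131, 2.305, 0.002]
ft_force: [0.0, 0.3, -0.1]
width: 55.1
grasp_force: 0.0
```

{"method": "arm_command", "body": {"series": [{"linear": [0, 0, 0.04], "turn": 0}, {"linear": [0, 0, 0.04], "turn": 0}, {"linear": [0, 0, 0.035], "turn": 0}, {"linear": [0, 0, 0.025], "turn": 0}, {"linear": [0, 0, 0], "turn": 0}, {"linear": [0, 0, 0], "turn": 0}]}}

```text
t: 19.5
ee_pos: [650.5, -6.8, 37.0]
orientation: [-2.129, -2.31, 0.001]
ft_force: [-0.8, 0.1, 0.7]
width: 55.0
grasp_force: 0.0
```

```bash
python3 -c "
from h import *
th=np.radians(4.5);ex=np.array([np.cos(th),np.sin(th)]);ey=np.array([-ex[1],ex[0]])
p=650*ex-85*ey
st([*p,36])"
```

```text
t 19.5 pos [650.5  -6.8  37. ] tool y ang 4.68 F [-0.8  0.1  0.7] w 55.0 q6 -0.11
shift tool mm [-27.2   2.    1. ]
```

{"method": "arm_command", "body": {"series": [{"linear": [-0.008, 0, 0], "turn": 0}, {"linear": [-0.008, 0, 0], "turn": 0}, {"linear": [-0.004, 0, 0], "turn": 0}, {"linear": [-0.003, 0, 0], "turn": 0}]}}

```text
t: 19.9
ee_pos: [653.2, -30.5, 37.6]
orientation: [2.13, 2.308, 0.001]
ft_force: [0.6, 0.0, -1.5]
width: 54.9
grasp_force: 0.0
```

{"method": "arm_command", "body": {"series": [{"linear": [-0.0015, 0, 0], "turn": 0}, {"linear": [-0.0015, 0, 0], "turn": 0}]}}

```text
t: 20.1
ee_pos: [653.0, -32.8, 36.8]
orientation: [2.13, 2.309, 0.0]
ft_force: [-0.2, 0.3, -0.0]
width: 55.0
grasp_force: 0.0
```

```bash
python3 -c "
from h import *
th=np.radians(4.5);ex=np.array([np.cos(th),np.sin(th)]);ey=np.array([-ex[1],ex[0]])
p=650*ex-85*ey
st([*p,36])"
```

```text
t 20.1 pos [653.  -32.8  36.8] tool y ang 4.63 F [-0.2  0.3 -0. ] w 55.0 q6 -0.15
shift tool mm [-1.1  1.6  0.8]
```

{"method": "arm_command", "body": {"series": [{"linear": [-0.001, 0, 0], "turn": 0}, {"linear": [-0.001, 0, 0], "turn": 0}]}}

```text
t: 20.3
ee_pos: [653.0, -33.4, 36.7]
orientation: [-2.129, -2.308, -0.001]
ft_force: [-0.9, 7.4, 2.4]
width: 54.8
grasp_force: 3.8
```

{"method": "arm_command", "body": {"series": [{"linear": [-0.001, 0, 0], "turn": 0}, {"linear": [-0.001, 0, 0], "turn": 0}]}}

```text
t: 20.5
ee_pos: [653.0, -33.8, 36.8]
orientation: [-2.128, -2.307, -0.003]
ft_force: [-1.4, 17.6, 3.1]
width: 55.4
grasp_force: 9.0
```

The face is where it was felt before and the force rises at once, so the tray is against the stop. Now I'll withdraw.

{"method": "arm_command", "body": {"series": [{"linear": [0.005, 0, 0], "turn": 0}, {"linear": [0.02, 0, 0], "turn": 0}, {"linear": [0.01, 0, 0], "turn": 0}, {"linear": [0, 0, -0.04], "turn": 0}, {"linear": [0, 0, -0.04], "turn": 0}, {"linear": [0, 0, -0.04], "turn": 0}, {"linear": [0, 0, -0.04], "turn": 0}, {"linear": [0.02, -0.04, 0], "turn": 0}, {"linear": [0.02, -0.04, 0], "turn": 0}, {"linear": [0.02, -0.04, 0], "turn": 0}]}}

```text
t: 21.5
ee_pos: [524.6, 48.7, 197.0]
orientation: [2.129, 2.309, 0.001]
ft_force: [-0.8, -0.6, 0.2]
width: 54.7
grasp_force: 0.0
```

{"method": "arm_command", "body": {"series": [{"linear": [0.02, -0.04, 0], "turn": 0}, {"linear": [0.02, -0.03, 0], "turn": 0}, {"linear": [0.02, -0.03, 0], "turn": 0}, {"linear": [0, 0, 0], "turn": 0}, {"linear": [0, 0, 0], "turn": 0}]}}

```text
t: 22.0
ee_pos: [421.7, 100.4, 197.1]
orientation: [2.127, 2.311, 0.001]
ft_force: [-0.0, 0.5, 0.2]
width: 54.4
grasp_force: 0.0
```

```bash
python3 - <<'E'
from h import *
st()
d=grab('top','top5')
E
```

```text
t 22.0 pos [421.7 100.4 197.1] tool y ang 4.74 F [-0.   0.5  0.2] w 54.4 q6 0.12
```

View pics/top5.png

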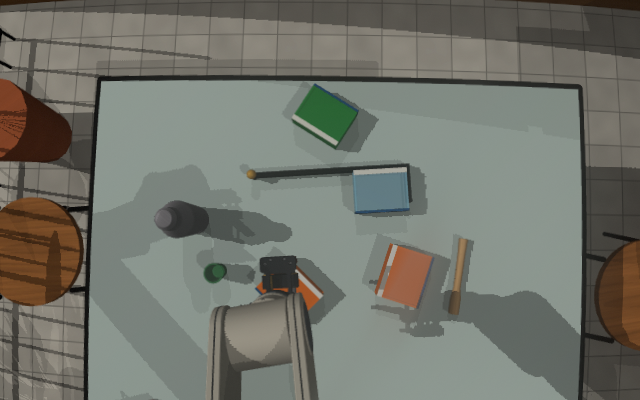

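The tray sits in the corner at about (381,190), with its drawer shut. The shaker (180,220), jigger (214,272) and muddler (458,275) are where they were, and the robot is clear.

```bash
python3 -c "
from workcell import ctrl
print(ctrl.close_job())"
```

```text
the job is handed in; nothing more can be done
None
```

The job is handed in: the drawer is shut, the tray is flush against the rail and the stop by both feel and camera, the shaker, jigger and muddler look unmoved, and the robot finished clear at about 22 s.

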